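# Hang the repaired board's carrier on the inspection rail

### The arm

A 7-joint arm with a two-finger parallel gripper is mounted at the origin on the work surface. World frame = base frame: x ahead of the robot, y to its left, z up, the work surface at z = 0. Lengths are in mm, angles in rad, forces in N, time in s.
With the tool pointing down it reaches from about 425 to 875 mm from the base axis. Payload 4.7 kg.
Tool frame: the origin (TCP) lies midway between the tips of the shut fingers; the grasp point (between the pads) lies 19 mm behind it; z points along the fingers, y is the line along which they close (so a half turn about z gives the same grasp; the last joint's range is limited). The gripper opens to 85 mm and grips with 20 to 120 N. Pads are 22 mm wide; open, the fingers measure 114 mm over their backs; the gripper's body (76 mm by 85 mm) begins 54 mm behind the grasp point. The pads swing forward as they close: fully open they stand 13 mm farther back than shut.
Start: joints at [0.014, 0.321, -0.07, 1.45, 0.023, 1.371, -0.057], TCP at [650.019, -0.025, 231.349] pointing down, gripper open.
Joint ranges: [-2.86, 2.86], [-0.3, 2.09], [-1.38, 1.24], [0.06, 2.45], [-1.56, 4.7], [0.09, 2.05], [-2.69, 2.69]. Speed limits (rad/s): [2.57, 2.57, 3.14, 3.14, 3.14, 3.14, 3.14].

### API

Orientations are given as [roll, pitch, yaw] about the fixed x, y, z axes, in that order (R = Rz(yaw) Ry(pitch) Rx(roll)).
In Python, from rig import manip, eyes, order gives the robot as it stands. The module is installed in compiled form; this text tells all that it offers.
- The arm moves only by the tool step_arm, never from a script. Its argument "series" is one flat list of numbers, 5 for each row, row after row: the shift along the world's x, y, z in m, then the turn about the world's z in degrees, then the opening, from 0 (shut) to 1 (fully open). A call has 1 to 8 rows; each row is the pose to reach, as a shift and turn from the pose commanded when the call began; what a row does not reach only later rows make up. A row lasts 1/12 s, in which the tool goes at most 41.7 mm and 7.16 degrees, less where a joint would pass 70% of its speed; a pose out of reach is approached as far as the arm can. A call with a gripper value outside its range is refused whole. The fingers move at their own pace and stop on an object; "squeeze" is the grip in N (left out, the last holds). Time passes only in rows, so rows that repeat a pose let the fingers close. It gives the time, the measured TCP pose, the force, the opening and the grip force at its end, in the units of the state.
- manip.sense(): the state, without advancing time (a new reading comes with each control period).
- eyes.capture(name): name is "scene" or "side" or "wrist"; returns (picture, depth): 400x640x3 uint8, blue, green, red; 400x640 float32, mm along the optical axis (not along the pixel's ray), 0 where there is no reading.
- eyes.camera_model(name): a dict with "K" (3x3 intrinsics, pixels), "k1" (the pictures are not rectified: a ray, as slopes to the right and down, at radius r is drawn at 1 + k1 r^2 times it, then the intrinsics apply), "rvec" (rotation vector, rad) and "tvec" (3), from world to camera coordinates, as OpenCV has them; the wrist camera has in their place "T_tool_cam" (4x4, takes a point from camera to tool coordinates, whose origin is the TCP and whose axes are the flange's). Camera axes: x right, y down, z forward; pixel columns grow to the right and rows downward; lengths in mm; the calibration is good to about 2 mm. A picture is of the moment at which its call begins: read the wrist's pose just before it. camera_model takes no time and is no camera call.
- order.finish_job(): hands the job in; it is judged then, once.
The state is a dict: "clock": time; "joints": joint angles; "dq": joint speeds; "joint_torque": joint torques, N m; "position": TCP position; "eef_rot": TCP orientation; "contact_force": force on the tool from outside, world axes, zero at the start; "moment": the same for the moment, N m; "opening": finger opening in mm; "grip_force": force on a finger pad.
Only numpy, scipy, OpenCV 4.12 (cv2) and the standard library are available. Lean on these libraries where they do the work, as an engineer would, in place of code of your own. Each camera call takes 0.05 s, during which the arm holds its last target. There are 200 camera calls.

### The job

Lift the orange circuit-board carrier by its hook out of the deep blue box, stand it down in the slot of the black stand with its yellow tab still towards the robot and let go. Take it again by the yellow tab, hook it over the rail so that it rests on the green band, and slide it along the rail, without lifting it off, until the hook is on the red band; leave it hanging there by itself. Do not disturb the loose things lying about the bench.

Things in the scene. Friction and masses are not known exactly. Their poses are not given: they have to be found in the camera images.
- carrier: Upright circuit-board carrier, 8 mm thick (its y), about 100 g, in its own x-z plane. Origin: centre of the underside; z up. Orange plate with a green board: x -56 to 56 mm, z 0 to 70. On it a yellow tab (x -56 to -30, z 70 to 95; the -x end, towards the robot) and a white hook rising to z 120. At the start it stands loosely in the deep box; only the hook sticks out.
- carrier_seat (a point): Underside of the hook's crown (carrier x 0, z 112): the point that rests on top of the rail. Axes as the carrier. Hook: stem x -20 to -12, z 70 to 120; crown x -20 to 20, z 112 to 120; lip x 12 to 20, from the crown down to z 100. The rail enters from +x through the 30 mm gap between plate top (z 70) and lip (z 100); then the carrier is lowered.
- carrier_tab (a point): Middle of the top edge of the yellow tab: carrier x -43, z 95 mm.
- deep_box: Fixed blue box, 150 (x) x 46 (y) x 100 mm high, slot 122 x 14 mm, inner floor at 5 mm. Origin: centre of the underside; the slot runs along its x. It may be at either of two places, the stand at the other.
- stand: Fixed black stand block, 150 (x) x 64 (y) x 38 mm high with a central slot 122 x 14 mm along its x, floor at 5 mm. Origin: centre of the underside.
- stand_slot (a point): Centre of the stand's slot floor, 5 mm above the bench; the carrier's origin belongs here, the carrier's x along the stand's x.
- rail: Fixed aluminium rail: round bar 12 mm in diameter along its y, 360 mm long, axis 160 mm above the bench, on two 14 mm posts at y -168 and 168 mm whose feet are 80 x 40 x 8 mm. Origin: on the bench below the middle; its -x side faces the robot.
- rail_mid (a point): Middle of the rail on its axis, 160 mm above the bench, axes as the rail (y along it).
- load_mark: Green band 24 mm long round the rail where the carrier is hooked on, with a green stripe 24 mm wide on the bench below. Origin: centre of the band on the rail's axis; y along the rail. On either side of the rail's middle, at least 70 mm from it.
- target_mark: Red band 24 mm long round the rail where the carrier must end, with a red stripe on the bench below. Origin: centre of the band on the rail's axis; y along the rail. On the other side of the rail's middle.
- screwdriver: Loose bystander: screwdriver with a yellow handle, lying on the bench.
- tape_roll: Loose bystander: roll of blue tape, 68 mm across, 22 mm high.
- battery: Loose bystander: grey battery pack, 85 x 45 x 30 mm.
- flux_bottle: Loose bystander: amber bottle, 44 mm across, 100 mm high, standing.
- screw_tray: Loose bystander: white screw tray, 90 x 70 x 22 mm.
- wrench: Loose bystander: steel wrench lying flat.
Mind the look-alikes: they are no part of the job. Of the things that look like the carrier, the larger one is meant.

How it is judged:
By the outcome, as a careful person would: the job done as asked, in the order asked, and still so for the second after the job is handed in, with the robot touching nothing.
It also fails if it takes over 72 s, if anything falls off the work surface, if the arm or the gripper's body presses on something with over 40 N, if the wrist force passes 120 N, or if a joint passes its speed limit or range.

## Working session

There is one attempt and no reset: what is moved stays moved. The work goes in short steps, Python scripts to look and compute and a tool call to move; the robot and the scene stay as the last step left them, time stands still between calls to the robot, and variables do not carry over. Pictures are saved under pics/ and viewed, at most 10 in all, crops included, and the job is handed in when it is done.

Besides the shell and the picture viewer there is one more tool, called after "Emit:" by a JSON object that holds its "op" and its "data". step_arm: Moves the arm, as the interface text tells. Its arguments: {"type":"object","properties":{"series":{"type":"array"},"squeeze":{"type":"number"}},"required":["series"]}

```bash
mkdir -p pics; cat > h.py <<'E'
import numpy as np, cv2
from rig import manip, eyes, order
from scipy.spatial.transform import Rotation as R
def cap(n):
    s=manip.sense(); p,d=eyes.capture(n); return s,p,d
def world(n,d,s=None):
    m=eyes.camera_model(n); K=np.array(m["K"],float); k1=m["k1"]
    h,w=d.shape; u,v=np.meshgrid(np.arange(w),np.arange(h))
    pts=np.stack([u,v],-1).reshape(-1,1,2).astype(np.float64)
    q=cv2.undistortPoints(pts,K,np.array([k1,0,0,0.])).reshape(h,w,2)
    P=np.dstack([q*d[...,None],d])
    if n=="wrist":
        T=np.array(m["T_tool_cam"]); P=P@T[:3,:3].T+T[:3,3]
        Rw=R.from_euler("xyz",s["eef_rot"]).as_matrix()
        P=P@Rw.T+np.array(s["position"])
    else:
        Rc=cv2.Rodrigues(np.array(m["rvec"],float))[0]
        P=(P-np.array(m["tvec"],float).ravel())@Rc
    P[d<=0]=np.nan
    return P
E
python3 - <<'E'
from h import *
for n in("scene","side","wrist"):
    s,p,d=cap(n); cv2.imwrite(f"pics/{n}0.png",p); np.savez(f"{n}0.npz",P=world(n,d,s),p=p)
print(s); print(eyes.camera_model("wrist"))
E
```

```text
{'clock': 0.1, 'joints': array([ 0.01408387,  0.32174324, -0.07009368,  1.45156559,  0.02259997,
        1.37076754, -0.05692718]), 'dq': array([ 0.00123468, -0.00081466, -0.00018827, -0.0037289 ,  0.00123257,
       -0.00042781,  0.000418  ]), 'joint_torque': array([ 4.50556013e-05, -4.94872105e+01, -3.84160029e-01, -3.15213168e+01,
        1.28981241e-02,  7.44150602e-03,  1.28749331e-06]), 'position': array([ 6.49524502e+02, -3.12081382e-02,  2.30330265e+02]), 'eef_rot': array([-3.13989829e+00,  8.94196435e-05,  1.57082199e+00]), 'contact_force': array([-0.00862382, -0.24045753,  0.22752821]), 'moment': array([-0.03929937, -0.04445243,  0.01297487]), 'grip_force': 0.0, 'opening': 84.97051140533242}
{'K': array([[345.3950496 ,   0.        , 314.94912558],
       [  0.        , 345.3950496 , 203.80121637],
       [  0.        ,   0.        ,   1.        ]]), 'k1': -0.0751733203600188, 'T_tool_cam': array([[ 4.08942475e-04, -9.46033500e-01, -3.24068588e-01,
         8.42222320e+01],
       [ 9.99999861e-01,  2.79118405e-04,  4.47087631e-04,
        -4.20374723e-01],
       [-3.32506369e-04, -3.24068726e-01,  9.46033483e-01,
        -1.42889121e+02],
       [ 0.00000000e+00,  0.00000000e+00,  0.00000000e+00,
         1.00000000e+00]])}
```

View pics/scene0.png

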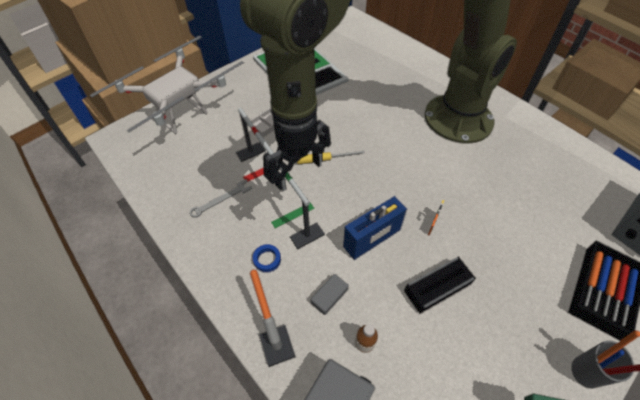

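View pics/side0.png

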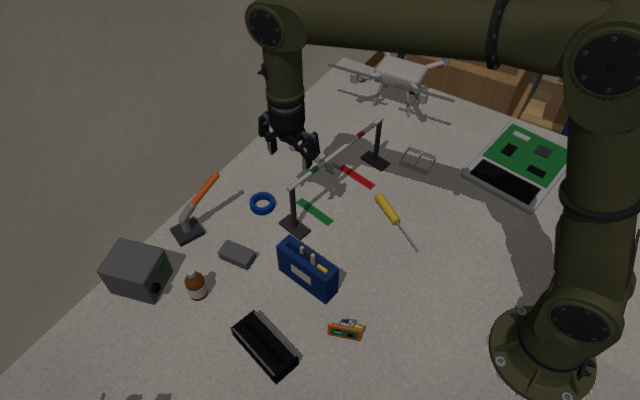

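Scene: the box with the hook sticking out is at (375,225), the stand at (440,285), the rail from (250,120) to (307,215), with the green stripe at (293,214) and red at (262,172). Carrier candidates: the hook in the blue box, side (313,260), and the small one lying loose at side (346,328). The one in the box is the one described, and I'll check it in a close crop. The tape, battery, bottle, screwdriver and tray are clear of it.

```bash
python3 - <<'E'
from h import *
def rect(Q): 
    r=cv2.minAreaRect(Q[:,:2].astype(np.float32)); return np.round(r[0],1),np.round(r[1],1),round(r[2],1)
for n in("scene","side"):
    f=np.load(n+"0.npz"); P,p=f["P"],f["p"]; hsv=cv2.cvtColor(p,cv2.COLOR_BGR2HSV); H,S,V=hsv[...,0],hsv[...,1],hsv[...,2]
    z=P[...,2]
    box={"scene":[(340,195,410,260),(400,255,480,312)],"side":[(270,228,345,305),(225,305,305,385)]}[n]
    def sel(b): m=np.zeros(z.shape,bool); m[b[1]:b[3],b[0]:b[2]]=1; return m
    m=sel(box[0])&(abs(z-100)<7)&(H>100)&(H<130)&(S>90); print(n,"box top",m.sum(),rect(P[m]),np.median(z[m]))
    m=sel(box[0])&(z>108); print(" hook/tab pts",m.sum(),rect(P[m]),np.percentile(z[m],[50,98]))
    m=sel(box[1])&(abs(z-38)<6)&(V<90); print(" stand top",m.sum(),rect(P[m]),np.median(z[m]))
    for nm,c in(("green",(H>40)&(H<85)&(S>90)),("red",((H<8)|(H>172))&(S>110))):
        for zn,zz in(("stripe",abs(z)<8),("band",abs(z-162)<14)):
            m=c&zz&(P[...,0]>450)&(P[...,0]<1000)&(abs(P[...,1])<350)
            k,l,st,ce=cv2.connectedComponentsWithStats(m.astype(np.uint8))
            for i in range(1,k):
                if st[i,4]>5:
                    Q=P[l==i]; print(" ",nm,zn,st[i,4],np.round(ce[i]),rect(Q),np.round(np.median(Q,0)))
    m=(abs(z-164)<12)&(P[...,0]>450)&(P[...,0]<1000)&(abs(P[...,1])<350)&(S<90)&(V>70)
    k,l,st,ce=cv2.connectedComponentsWithStats(m.astype(np.uint8))
    for i in range(1,k):
        if st[i,4]>15: print("  rail",st[i,4],np.round(ce[i]),rect(P[l==i]))
    # bench things
    m=(z>8)&(z<250)&(P[...,0]>300)&(P[...,0]<1000)&(abs(P[...,1])<450)
    k,l,st,ce=cv2.connectedComponentsWithStats(m.astype(np.uint8))
    for i in range(1,k):
        if st[i,4]>25: print("  thing",st[i,4],np.round(ce[i]),rect(P[l==i]),np.round(np.percentile(z[l==i],98)))
f=np.load("wrist0.npz")
a=cv2.imread("pics/scene0.png")[185:265,330:420]; b=cv2.imread("pics/side0.png")[225:345,265:375]
a=cv2.resize(a,(400,355)); b=cv2.resize(b,(390,355)); 
cv2.imwrite("pics/crop1.png",np.vstack([np.hstack([a,b]),cv2.resize(cv2.imread("pics/wrist0.png"),(790,240))]))
E
```

```text
scene box top 818 (array([529.9, 118.8]), array([ 47.1, 148.5]), 82.7) 100.50665533355452
 hook/tab pts 100 (array([526. , 118.5]), array([10. , 41.7]), 82.7) [124.32919364 127.55989403]
 stand top 1394 (array([510.4, 314.6]), array([ 63.8, 151.4]), 75.6) 38.42985303860769
  green stripe 18 [310. 207.] (array([582.5, -57.6]), array([14.1, 10. ]), 64.9) [582. -58.   2.]
  green stripe 209 [288. 217.] (array([647.1, -71.8]), array([20.5, 88.1]), 80.2) [648. -72.   2.]
  green band 21 [288. 176.] (array([634.9, -69.8]), array([18.4,  8.1]), 78.0) [635. -67. 166.]
  red stripe 113 [254. 175.] (array([ 629.8, -247.1]), array([23.5, 60.7]), 80.4) [ 631. -248.    2.]
  red band 24 [254. 129.] (array([ 603.9, -243.1]), array([ 9.9, 17.1]), 4.2) [ 604. -243.  167.]
  rail 101 [245. 118.] (array([ 594. , -294.1]), array([90.2, 12.9]), 80.0)
  rail 125 [263. 143.] (array([ 612.1, -191.2]), array([83. , 12.2]), 80.1)
  rail 187 [298. 191.] (array([640.8, -30.5]), array([99.2, 13.3]), 80.1)
  thing 851 [254. 135.] (array([ 574.8, -318.1]), array([331.3, 119.9]), 56.4) 168.0
  thing 138 [337. 154.
[... 2235 characters left out ...]
, 132.9]), array([151.7,  66.1]), 68.9) 155.0
  thing 353 [262. 203.] (array([762.8,  -8. ]), array([66.3, 68.6]), 78.8) 27.0
  thing 394 [391. 214.] (array([ 425.5, -148.8]), array([ 27.1, 202.4]), 60.5) 29.0
  thing 2395 [307. 268.] (array([528.5, 119.3]), array([ 50.1, 153.9]), 82.8) 125.0
  thing 3414 [135. 270.] (array([853.2, 338.9]), array([133. , 101.6]), 17.4) 104.0
  thing 685 [236. 254.] (array([714.7, 162.5]), array([95.4, 46.5]), 6.4) 35.0
  thing 549 [195. 284.] (array([719.4, 293. ]), array([44.1, 34.9]), 53.7) 103.0
  thing 2207 [265. 346.] (array([509.2, 314.2]), array([ 66.5, 153. ]), 76.2) 42.0
  thing 439 [345. 330.] (array([379.6, 196.6]), array([73.7,  8.7]), 21.6) 81.0
```

View pics/crop1.png

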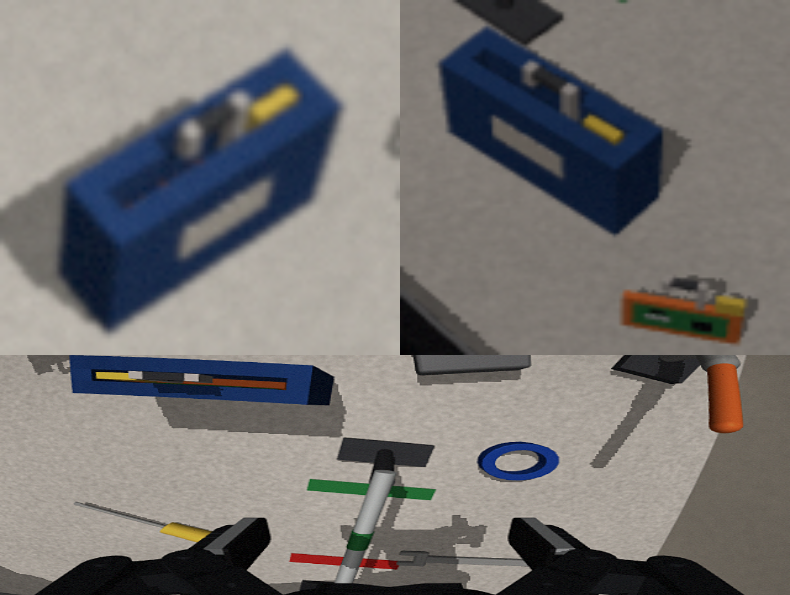

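The crop confirms it. The white hook and yellow tab stick out of the blue box slot, with the tab at the robot end. The smaller carrier stands free on the bench, and at 81 mm tall it is the look-alike.

Measured, and the sizes and heights agree with those given:

| Thing | Position (mm) | Yaw |
|---|---|---|
| Box | (529, 119) | -7.2° |
| Hook | (526, 119), top at 125 | |
| Stand | (510, 314.5) | -14° |
| Green band | (632, -69) | -10° (rail) |
| Red band | (601.5, -242) | -10° (rail) |

I'm now moving above the hook with a turn of -97°.

Emit:
{"op": "step_arm", "data": {"series": [-0.016,0.015,0,-7,0.5,-0.032,0.03,0,-14,0.5,-0.048,0.045,0,-21,0.5,-0.064,0.06,0,-28,0.5,-0.08,0.075,0,-35,0.5,-0.096,0.09,0,-42,0.5,-0.112,0.105,0,-49,0.5,-0.128,0.12,0,-56,0.5], "squeeze": 60}}

```text
clock: 0.82
position: [520.9, 120.6, 231.1]
eef_rot: [-3.142, 0.001, 0.587]
contact_force: [-0.7, 0.7, -0.7]
opening: 42.3
grip_force: 0.0
```

Emit:
{"op": "step_arm", "data": {"series": [0,0,0,-7,0.5,0,0,0,-14,0.5,0,0,0,-21,0.5,0,0,0,-28,0.5,0,0,0,-35,0.5,0,0,0,-41,0.5,0,0,0,-41,0.5,0,0,0,-41,0.5]}}

```text
clock: 1.48
position: [521.9, 120.0, 231.1]
eef_rot: [3.141, 0.0, -0.119]
contact_force: [0.9, 0.5, 0.0]
opening: 42.6
grip_force: 0.0
```

```bash
cat >> h.py <<'E'
def hook(name="wrist",c=(526,119),zlo=110,zhi=132,rad=50):
    s,p,d=cap(name); P=world(name,d,s); z=P[...,2]
    m=(z>zlo)&(z<zhi)&(np.hypot(P[...,0]-c[0],P[...,1]-c[1])<rad)
    k,l,st,ce=cv2.connectedComponentsWithStats(m.astype(np.uint8))
    for i in range(1,k):
        if st[i,4]>25:
            Q=P[l==i]; r=cv2.minAreaRect(Q[:,:2].astype(np.float32))
            print(st[i,4],np.round(ce[i]),np.round(r[0],1),np.round(r[1],1),round(r[2],1),"z",np.round(np.percentile(Q[:,2],[5,50,95]),1))
    print(s["clock"],np.round(s["position"],1),np.round(s["eef_rot"],3),np.round(s["contact_force"],1),np.round(s["joints"],2),s["opening"],s["grip_force"])
    return s,p,P
E
python3 - <<'E'
from h import *
s,p,P=hook()
cv2.imwrite("pics/w1.png",p)
E
```

```text
606 [315. 194.] [525.6 120. ] [ 7.7 40.7] 83.2 z [119.9 125.1 126.2]
1.4833 [521.9 120.  231.1] [ 3.141  0.    -0.119] [0.9 0.5 0. ] [-0.23  0.08 -0.05  1.73  0.    1.33 -1.97] 42.63750575810783 0.0
```

The hook is at (525.6, 120.0), 40.7 x 7.7 mm, yaw -6.8°. The gripper is aligned, so I'm lowering to TCP z 104 and closing.

Emit:
{"op": "step_arm", "data": {"series": [0,0,-0.025,0,0.5,0,0,-0.05,0,0.5,0,0,-0.075,0,0.5,0,0,-0.1,0,0.5,0,0,-0.115,0,0.5,0,0,-0.122,0,0.5,0,0,-0.127,0,0.5,0,0,-0.127,0,0.5]}}

```text
clock: 2.2
position: [521.8, 119.9, 103.9]
eef_rot: [3.141, 0.001, -0.121]
contact_force: [-0.9, -0.5, 0.3]
opening: 42.6
grip_force: 0.0
```

Emit:
{"op": "step_arm", "data": {"series": [0,0,0,0,0,0,0,0,0,0,0,0,0,0,0,0,0,0,0,0,0,0,0,0,0,0,0,0,0,0], "squeeze": 70}}

```text
clock: 2.7
position: [523.1, 120.2, 105.8]
eef_rot: [-3.141, -0.002, -0.122]
contact_force: [0.2, -0.7, 5.4]
opening: 6.0
grip_force: 69.0
```

Emit:
{"op": "step_arm", "data": {"series": [0,0,0.005,0,0,0,0,0.01,0,0,0,0,0.02,0,0,0,0,0.02,0,0]}}

```text
clock: 3.03
position: [523.0, 120.3, 126.3]
eef_rot: [-3.141, -0.002, -0.122]
contact_force: [0.4, 0.6, -0.5]
opening: 6.3
grip_force: 68.4
```

```bash
python3 - <<'E'
from h import *
s,p,P=hook("side",zlo=122,zhi=150)
cv2.imwrite("pics/s2.png",np.hstack([cv2.resize(p[190:310,250:370],(400,400)),cv2.resize(cap("wrist")[1][100:300,200:440],(400,400))]))
E
```

```text
86 [310. 252.] [514.6 124.7] [33.2 17.2] 65.0 z [124.2 141.  148.6]
3.0333 [523.  120.3 126.3] [-3.141e+00 -2.000e-03 -1.220e-01] [ 0.4  0.6 -0.5] [-0.23  0.16 -0.05  1.86  0.01  1.11 -1.98] 6.339475833944817 68.44540804624557
```

View pics/s2.png

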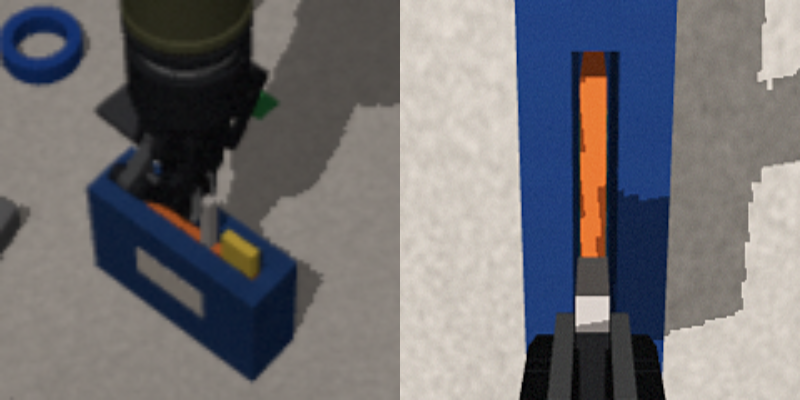

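The carrier is lifting: tab and plate have risen together in the grip and stand centred between the slot walls. Next I raise it clear and carry it over the stand.

Emit:
{"op": "step_arm", "data": {"series": [0,0,0.015,0,0,0,0,0.03,0,0,0,0,0.045,0,0,0,0,0.06,0,0,0,0,0.075,0,0,0,0,0.09,0,0,0,0,0.1,0,0,0,0,0.1,0,0]}}

```text
clock: 3.8
position: [523.1, 120.3, 226.4]
eef_rot: [-3.14, -0.003, -0.122]
contact_force: [0.3, 1.2, -0.4]
opening: 6.0
grip_force: 68.5
```

Emit:
{"op": "step_arm", "data": {"series": [-0.001,0.015,0,-1,0,-0.003,0.045,0,-2,0,-0.006,0.075,0,-3,0,-0.008,0.105,0,-4,0,-0.01,0.135,0,-5,0,-0.013,0.165,0,-6,0,-0.015,0.185,0,-7,0,-0.0155,0.195,0,-7,0]}}

```text
clock: 4.47
position: [504.4, 318.7, 222.8]
eef_rot: [-3.142, 0.003, -0.24]
contact_force: [-0.5, -0.3, -1.5]
opening: 6.2
grip_force: 68.4
```

Emit:
{"op": "step_arm", "data": {"series": [0,0,-0.02,0,0,0,0,-0.04,0,0,0,0,-0.055,0,0,0,0,-0.065,0,0,0,0,-0.065,0,0]}}

```text
clock: 4.88
position: [505.2, 312.9, 156.0]
eef_rot: [3.137, 0.004, -0.245]
contact_force: [-0.7, -0.4, -1.9]
opening: 6.1
grip_force: 68.4
```

```bash
python3 - <<'E'
from h import *
s=manip.sense();print(s["clock"],np.round(s["position"],1),np.round(s["eef_rot"],3),np.round(s["contact_force"],1),s["opening"],s["grip_force"])
for n in("side","scene","wrist"):
    s,p,d=cap(n);P=world(n,d,s)
    hsv=cv2.cvtColor(p,cv2.COLOR_BGR2HSV);H,S,V=hsv[...,0],hsv[...,1],hsv[...,2];z=P[...,2]
    near=np.hypot(P[...,0]-510,P[...,1]-314)<95
    for nm,m in (("orange",near&(H>4)&(H<18)&(S>140)&(z>42)),("yellow",near&(H>19)&(H<32)&(S>120)&(z>42)),("standtop",near&(abs(z-38.5)<3)&(V<90))):
        if m.sum()>15:
            Q=P[m]; r=cv2.minAreaRect(Q[:,:2].astype(np.float32)); c=np.cov(Q[:,:2].T); w,v=np.linalg.eigh(c)
            print(n,nm,m.sum(),np.round(r[0],1),np.round(r[1],1),round(r[2],1),"mean",np.round(Q.mean(0),1),"pca",round(np.degrees(np.arctan(v[1,1]/v[0,1])),1),"z",np.round(np.percentile(z[m],[2,98]),1))
    cv2.imwrite(f"pics/{n}3.png",p)
a=cv2.imread("pics/side3.png")[270:400,200:330]
cv2.imwrite("pics/c3.png",np.hstack([cv2.resize(a,(400,400)),cv2.resize(cv2.imread("pics/wrist3.png")[50:350,170:470],(400,400))]))
E
```

```text
4.8833 [505.2 312.9 156. ] [ 3.137  0.004 -0.245] [-0.7 -0.4 -1.9] 6.126482547564184 68.41581657528877
side orange 210 [510.3 335.3] [ 51.7 112.1] 81.9 mean [484.  323.7 124.5] pca -6.3 z [ 55.9 536.6]
side yellow 131 [485.5 314.8] [138.3  35.8] 4.9 mean [472.  322.3 143. ] pca -10.3 z [ 62.8 400. ]
side standtop 1014 [508.3 314.8] [ 65.  150.6] 75.9 mean [496.7 328.2  38.7] pca -3.7 z [35.8 41.3]
scene orange 271 [509.8 314.4] [ 12.7 112.9] 75.3 mean [534.5 307.2 107.1] pca -15.1 z [ 58.6 129.7]
scene yellow 34 [517.4 314.4] [62.7 78. ] 37.0 mean [517.  314.8 178.8] pca -18.2 z [ 65.3 503.6]
scene standtop 896 [510.2 313.7] [ 65.4 150.4] 75.8 mean [526.4 318.7  38.5] pca -24.2 z [35.9 40.9]
wrist orange 1772 [517.7 312.5] [74.9 82.4] 28.1 mean [540.7 306.  134.4] pca -11.9 z [ 76.8 236.9]
wrist yellow 611 [513.  320.3] [88.4 86.6] 37.8 mean [487.1 320.2 184. ] pca -11.0 z [152.8 242. ]
wrist standtop 9545 [510.9 314.1] [ 63.9 144.2] 76.2 mean [522.9 308.9  38.3] pca -14.1 z [36.8 39.7]
```

View pics/c3.png

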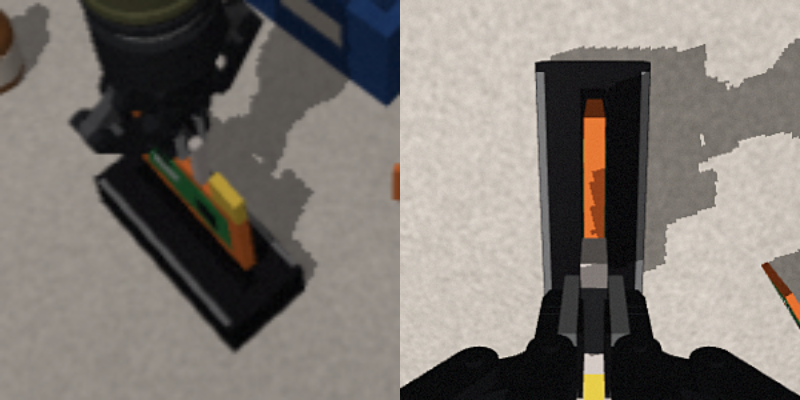

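The carrier is over the slot with its tab towards the robot and looks lined up. I'll let it settle and read again before lowering.

Emit:
{"op": "step_arm", "data": {"series": [0,0,0,0,0,0,0,0,0,0,0,0,0,0,0]}}

```text
clock: 5.28
position: [507.0, 315.2, 160.3]
eef_rot: [-3.141, -0.001, -0.244]
contact_force: [0.2, -0.8, -0.8]
opening: 6.4
grip_force: 68.4
```

```bash
python3 - <<'E'
from h import *
s,p,d=cap("wrist");P=world("wrist",d,s);print(np.round(s["position"],1),np.round(s["eef_rot"],3))
hsv=cv2.cvtColor(p,cv2.COLOR_BGR2HSV);H,S,V=hsv[...,0],hsv[...,1],hsv[...,2];z=P[...,2]
near=np.hypot(P[...,0]-510,P[...,1]-314)<95
e=np.array([np.cos(np.radians(-14)),np.sin(np.radians(-14))]);nn=np.array([-e[1],e[0]])
k,l,st,ce=cv2.connectedComponentsWithStats((near&(H>4)&(H<20)&(S>140)&(z>105)&(z<140)).astype(np.uint8)); i=1+np.argmax(st[1:,4])
a=(l==i); print("plate top z",np.median(z[a]))
for nm,m in(("plate",a),("stand",near&(abs(z-38.3)<2)&(V<90))):
    Q=P[m][:,:2]-[510,314.3]; x=Q@e;y=Q@nn
    print(nm,"x",np.round(np.percentile(x,[1,99]),1))
    for lo in range(0,80,20):
        t=(x>lo)&(x<lo+20)
        if t.sum()>20: print("   ",lo,np.round(np.percentile(y[t],[2,98]),1),round(np.percentile(y[t],[2,98]).mean(),1))
E
```

```text
[507.  315.2 160.3] [-3.141e+00 -1.000e-03 -2.440e-01]
plate top z 129.5946024486638
plate x [ 7.4 55.3]
    0 [-3.8  4.5] 0.4
    20 [-3.6  4.4] 0.4
    40 [-3.5  4.8] 0.6
stand x [-63.9  72. ]
    0 [-30.5  26.8] -1.8
    20 [-30.4  26.6] -1.9
    40 [-30.5  26.7] -1.9
    60 [-30.3  29. ] -0.7
```

```bash
python3 - <<'E'
from h import *
s,p,d=cap("wrist");P=world("wrist",d,s);z=P[...,2]
e=np.array([np.cos(np.radians(-14)),np.sin(np.radians(-14))]);nn=np.array([-e[1],e[0]])
Q=P[...,:2]-[510,314.3]; x=Q@e;y=Q@nn
for lo in (0,15,30,45,64,70):
    t=(x>lo)&(x<lo+(15 if lo<60 else 5))&(abs(y)<45)
    top=t&(abs(z-38.3)<2.5)
    yl=y[top&(y<0)];yr=y[top&(y>0)]
    print(lo,np.round([*np.percentile(yl,[1,99]),*np.percentile(yr,[1,99])],1))
t=(abs(y)>10)&(abs(y)<28)&(abs(z-38.3)<2.5)&(abs(x)<90);print("xmax",np.percentile(x[t],99.5),x[t].max())
E
```

```text
0 [-31.2  -6.4   7.8  31.8]
15 [-31.2  -7.    7.7  31.7]
30 [-31.3  -6.9   7.6  31.6]
45 [-31.1  -5.    5.6  31.7]
64 [-31.2  -0.    0.7  32. ]
70 [-31.   -0.7   0.   31.7]
xmax 72.48649307213913 72.59101500547877
```

The stand's slot is centred at +0.3 mm across and the plate at +0.5 mm, so I'm lowering about 54 mm.

Emit:
{"op": "step_arm", "data": {"series": [-0.001,0,-0.01,0,0,-0.001,0,-0.02,0,0,-0.001,0,-0.03,0,0,-0.001,0,-0.04,0,0,-0.001,0,-0.047,0,0,-0.001,0,-0.052,0,0,-0.001,0,-0.054,0,0,-0.001,0,-0.054,0,0]}}

```text
clock: 6.05
position: [505.2, 315.8, 105.9]
eef_rot: [-3.141, 0.001, -0.244]
contact_force: [-3.3, 0.4, 3.5]
opening: 6.2
grip_force: 69.1
```

Emit:
{"op": "step_arm", "data": {"series": [0,0,0,0,0,0,0,0,0,0]}}

```text
clock: 6.22
position: [505.3, 315.6, 105.9]
eef_rot: [-3.141, 0.0, -0.244]
contact_force: [-2.7, 0.0, 5.2]
opening: 6.2
grip_force: 69.2
```

It has touched the floor (5 N at z 105.9), so I'm releasing and rising.

Emit:
{"op": "step_arm", "data": {"series": [0,0,0,0,0.4,0,0,0,0,0.4,0,0,0,0,0.4,0,0,0,0,0.4,0,0,0.02,0,0.4,0,0,0.045,0,0.4,0,0,0.07,0,0.4,0,0,0.07,0,0.4]}}

```text
clock: 6.88
position: [508.3, 316.6, 180.9]
eef_rot: [-3.135, -0.006, -0.245]
contact_force: [-0.0, 0.4, 1.2]
opening: 34.2
grip_force: 0.0
```

```bash
python3 - <<'E'
from h import *
s,p,P=hook("wrist",c=(508,314),zlo=118,rad=45);z=P[...,2]
hsv=cv2.cvtColor(p,cv2.COLOR_BGR2HSV);H,S=hsv[...,0],hsv[...,1]
near=np.hypot(P[...,0]-510,P[...,1]-314)<80
for nm,m in(("plate",near&(H>4)&(H<18)&(S>140)&(abs(z-75)<6)),("tab",near&(H>19)&(H<34)&(S>110)&(abs(z-100)<6))):
    if m.sum()>10: print(nm,m.sum(),cv2.minAreaRect(P[m][:,:2].astype(np.float32)),np.median(z[m]))
_,q,d=cap("side"); Pq=world("side",d);zq=Pq[...,2];hs=cv2.cvtColor(q,cv2.COLOR_BGR2HSV)
m=(np.hypot(Pq[...,0]-510,Pq[...,1]-314)<80)&(hs[...,0]>19)&(hs[...,0]<34)&(hs[...,1]>110)&(abs(zq-100)<5)
print("side tab",m.sum(),np.median(Pq[m],0))
cv2.imwrite("pics/c4.png",np.hstack([cv2.resize(q[270:400,200:330],(400,400)),cv2.resize(p[50:350,170:470],(400,400))]))
E
```

```text
838 [320. 224.] [507.9 314.2] [ 8. 41.] 76.0 z [123.9 125.2 126.2]
6.8833 [508.3 316.6 180.9] [-3.135 -0.006 -0.245] [-0.   0.4  1.2] [-0.44  0.24 -0.18  1.65  0.05  1.24 -2.45] 34.15666513263717 0.0
plate 665 ((540.6531372070312, 306.85614013671875), (7.49215030670166, 44.02128982543945), 76.32222747802734) 75.26476220075007
tab 289 ((464.4719543457031, 325.6003723144531), (7.315507411956787, 23.59759521484375), 76.59943389892578) 100.28072737372125
side tab 65 [466.86039887 327.05887134 100.44015891]
```

View pics/c4.png

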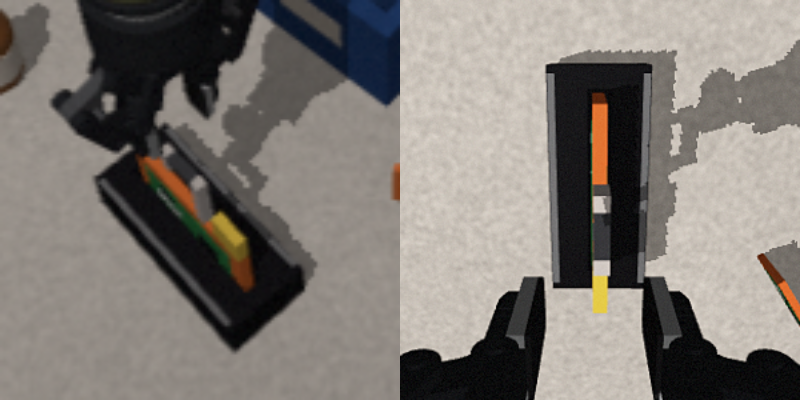

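The carrier stands upright in the slot: hook top at 125, tab top at 100, yaw -14°, tab towards the robot at about (466, 325). Next I go over the tab.

Emit:
{"op": "step_arm", "data": {"series": [-0.02,0.005,0,0,0.4,-0.04,0.0095,0,0,0.4,-0.04,0.0095,-0.02,0,0.4,-0.04,0.0095,-0.04,0,0.4,-0.04,0.0095,-0.05,0,0.4,-0.04,0.0095,-0.05,0,0.4,-0.04,0.0095,-0.05,0,0.4]}}

```text
clock: 7.57
position: [465.1, 323.8, 124.3]
eef_rot: [3.14, 0.002, -0.245]
contact_force: [0.7, -0.3, 0.7]
opening: 34.1
grip_force: 0.0
```

Emit:
{"op": "step_arm", "data": {"series": [0.001,0.001,-0.015,0,0.4,0.001,0.001,-0.03,0,0.4,0.001,0.001,-0.045,0,0.4,0.001,0.001,-0.055,0,0.4,0.001,0.001,-0.055,0,0.4,0.001,0.001,-0.055,0,0.4]}}

```text
clock: 8.07
position: [466.8, 325.5, 70.7]
eef_rot: [3.142, 0.0, -0.245]
contact_force: [0.4, 0.6, 0.2]
opening: 34.2
grip_force: 0.0
```

Emit:
{"op": "step_arm", "data": {"series": [0,0,0,0,0,0,0,0,0,0,0,0,0,0,0,0,0,0,0,0,0,0,0,0,0,0,0,0,0,0], "squeeze": 80}}

```text
clock: 8.57
position: [467.3, 326.0, 71.7]
eef_rot: [-3.14, -0.002, -0.244]
contact_force: [0.5, -0.8, 6.3]
opening: 6.8
grip_force: 78.9
```

Emit:
{"op": "step_arm", "data": {"series": [0,0,0.01,0,0,0,0,0.02,0,0,0,0,0.035,0,0,0,0,0.05,0,0,0,0,0.07,0,0,0,0,0.09,0,0,0,0,0.11,0,0,0,0,0.12,0,0]}}

```text
clock: 9.23
position: [467.4, 326.3, 193.8]
eef_rot: [-3.138, -0.003, -0.244]
contact_force: [0.1, 0.3, -1.1]
opening: 6.9
grip_force: 78.0
```

Emit:
{"op": "step_arm", "data": {"series": [0,0,0,0,0,0,0,0,0,0]}}

```text
clock: 9.4
position: [466.5, 325.5, 190.5]
eef_rot: [-3.141, -0.0, -0.244]
contact_force: [0.5, 0.5, -2.2]
opening: 6.9
grip_force: 78.0
```

```bash
cat >> h.py <<'E'
def pose(n="wrist"):
    s,p,d=cap(n);P=world(n,d,s);t=np.array(s["position"])
    a=-np.pi+0
    yaw=s["eef_rot"][2]; e=np.array([np.cos(yaw),np.sin(yaw)]);nn=np.array([-e[1],e[0]])
    Q=P[...,:2]-t[:2]; x=Q@e;y=Q@nn;z=P[...,2]-t[2]
    hsv=cv2.cvtColor(p,cv2.COLOR_BGR2HSV);H,S,V=hsv[...,0],hsv[...,1],hsv[...,2]
    print(round(s["clock"],2),np.round(t,1),np.round(s["eef_rot"],3),np.round(s["contact_force"],1),s["opening"],s["grip_force"])
    for nm,m in(("crown",(abs(y)<12)&(x>18)&(x<75)&(z>35)&(z<65)),("plate",(abs(y)<14)&(x>50)&(x<115)&(H>4)&(H<18)&(S>140)&(z>-20)&(z<30))):
        if m.sum()<15: print(nm,"few");continue
        print(nm,m.sum(),"rel x",np.round(np.percentile(x[m],[1,99]),1),"y",np.round(np.percentile(y[m],[2,98]),1),"z",np.round(np.percentile(z[m],[10,50,90]),1),"slope z/x",np.round(np.polyfit(x[m],z[m],1)[0],3),"y/x",np.round(np.polyfit(x[m],y[m],1)[0],3))
    return s,p,P
E
python3 - <<'E'
from h import *
s,p,P=pose(); cv2.imwrite("pics/w5.png",p)
E
```

```text
9.4 [466.5 325.5 190.5] [-3.141 -0.    -0.244] [ 0.5  0.5 -2.2] 6.912042651097529 78.02774906158447
crown 4000 rel x [22.5 62.1] y [-3.1  4.6] z [52.2 53.3 54.1] slope z/x -0.088 y/x 0.002
plate 2220 rel x [56.8 97.3] y [-3.3  4.6] z [2.4 3.3 4.2] slope z/x 0.014 y/x -0.0
```

The tab is firmly held. The carrier is level, the crown's centre is 42.3 mm ahead of the TCP, and the carrier origin is 66.7 mm below it. I carry it over the box at this height to a staging point 85 mm in front of the green band.

Emit:
{"op": "step_arm", "data": {"series": [0.001,-0.012,0,0,0,0.004,-0.036,0,1,0,0.007,-0.065,0,1,0,0.01,-0.095,0,1,0,0.014,-0.125,0,2,0,0.017,-0.155,0,2,0,0.02,-0.185,0,2,0,0.023,-0.215,0,2,0]}}

```text
clock: 10.12
position: [488.4, 107.7, 188.9]
eef_rot: [3.14, 0.002, -0.21]
contact_force: [-0.2, 0.2, -1.5]
opening: 6.4
grip_force: 78.1
```

Emit:
{"op": "step_arm", "data": {"series": [0.003,-0.03,0,1,0,0.006,-0.06,0,1,0,0.009,-0.09,0,2,0,0.012,-0.12,0,2,0,0.015,-0.145,0,2,0,0.017,-0.158,0,2,0,0.017,-0.158,0,2,0,0.017,-0.158,0,2,0]}}

```text
clock: 10.78
position: [505.4, -48.6, 189.2]
eef_rot: [3.141, 0.002, -0.177]
contact_force: [-0.4, 1.3, -1.5]
opening: 6.8
grip_force: 78.1
```

Emit:
{"op": "step_arm", "data": {"series": [0,0,-0.015,0,0,0,0,-0.03,0,0,0,0,-0.045,0,0,0,0,-0.049,0,0,0,0,-0.049,0,0,0,0,-0.049,0,0,0,0,-0.049,0,0]}}

```text
clock: 11.37
position: [507.1, -47.1, 142.2]
eef_rot: [-3.141, -0.001, -0.174]
contact_force: [1.5, -0.3, -1.8]
opening: 6.9
grip_force: 78.1
```

```bash
python3 - <<'E'
from h import *
s,p,P=pose(); cv2.imwrite("pics/w6.png",p)
e=np.array([.985,-.174]);nn=np.array([.174,.985])
S0=cap("side"); 
for n,p,P in(("wrist",p,P),("side",S0[1],world("side",S0[2]))):
    hsv=cv2.cvtColor(p,cv2.COLOR_BGR2HSV);H,S,V=hsv[...,0],hsv[...,1],hsv[...,2];z=P[...,2]
    Q=P[...,:2]-[632.4,-69];x=Q@e;y=Q@nn
    m=(abs(x)<12)&(abs(z-164)<8)&(abs(y)<60)
    for nm,mm in(("rail",m),("green",m&(H>40)&(H<85)&(S>80))):
        if mm.sum()<5: print(nm,"few");continue
        print(n,nm,mm.sum(),"x",np.round(np.percentile(x[mm],[2,50,98]),1),"y",np.round(np.percentile(y[mm],[2,50,98]),1),"z",np.round(np.percentile(z[mm],[50,98]),1),"dx/dy",np.round(np.polyfit(y[mm],x[mm],1),3))
cv2.imwrite("pics/c6.png",np.hstack([cv2.resize(p[110:260,220:400],(420,350)),cv2.resize(cv2.imread("pics/w6.png")[0:400,100:540],(380,350))]))
E
```

```text
11.37 [507.1 -47.1 142.2] [-3.141e+00 -1.000e-03 -1.740e-01] [ 1.5 -0.3 -1.8] 6.87330549947187 78.14411759376526
crown 4017 rel x [22.4 62.1] y [-3.1  4.6] z [52.2 53.4 54.1] slope z/x -0.089 y/x 0.002
plate 2232 rel x [56.8 97.4] y [-3.3  4.6] z [2.5 3.4 4.3] slope z/x 0.015 y/x -0.001
rail few
green few
side rail 212 x [-6.9 -2.7  5. ] y [-57.1   1.6  56.5] z [165.7 170.1] dx/dy [ 0.004 -2.016]
side green 37 x [-7.  -3.7  3.3] y [-12.3  -0.7  10.4] z [166.4 170.5] dx/dy [-0.025 -2.929]
```

View pics/c6.png

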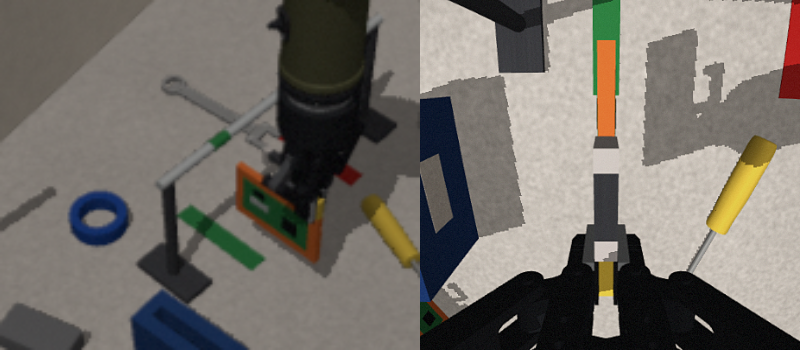

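The view shows the carrier in front of the rail and in line with the green stripe, plate top below the bar and lip above it. I'm moving 45 mm along the rail's x.

Emit:
{"op": "step_arm", "data": {"series": [0.01,-0.002,0,0,0,0.02,-0.0035,0,0,0,0.03,-0.005,0,0,0,0.044,-0.008,0,0,0,0.044,-0.008,0,0,0,0.044,-0.008,0,0,0]}}

```text
clock: 11.97
position: [551.4, -55.8, 141.0]
eef_rot: [3.141, 0.0, -0.175]
contact_force: [-0.1, 1.2, -0.8]
opening: 6.8
grip_force: 78.1
```

```bash
cat >> h.py <<'E'
def railcheck(c=(632.4,-69),names=("wrist",)):
    e=np.array([.985,-.174]);nn=np.array([.174,.985])
    for n in names:
        if n=="wrist": s,p,P=pose()
        else: s,p,d=cap(n);P=world(n,d)
        hsv=cv2.cvtColor(p,cv2.COLOR_BGR2HSV);H,S,V=hsv[...,0],hsv[...,1],hsv[...,2];z=P[...,2]
        Q=P[...,:2]-np.array(c);x=Q@e;y=Q@nn
        m=(abs(x)<14)&(abs(z-162)<7)&(abs(y)<90)
        for nm,mm in(("rail",m&(abs(y)>7)),("green",m&(H>40)&(H<85)&(S>80)),("red",m&((H<8)|(H>172))&(S>110))):
            if mm.sum()<5: continue
            print(n,nm,mm.sum(),"x",np.round(np.percentile(x[mm],[2,50,98]),1),"y",np.round(np.percentile(y[mm],[1,50,99]),1),"z",np.round(np.percentile(z[mm],[50,98]),1),"fit",np.round(np.polyfit(y[mm],x[mm],1),3))
        t=np.array(s["position"]); yaw=s["eef_rot"][2]; seat=t[:2]+42.3*np.array([np.cos(yaw),np.sin(yaw)])+.75*nn
        print("seat rel band x,y",np.round([(seat-c)@e,(seat-c)@nn],1),"seat z",round(t[2]+45.4,1))
    return s,p,P
E
python3 - <<'E'
from h import *
railcheck()
E
```

```text
11.97 [551.4 -55.8 141. ] [ 3.141  0.    -0.175] [-0.1  1.2 -0.8] 6.837415716909797 78.14071655273438
crown 4005 rel x [22.5 62.2] y [-3.   4.7] z [52.2 53.3 54.1] slope z/x -0.089 y/x 0.001
plate 1408 rel x [56.6 97.6] y [-3.6  4.6] z [2.3 3.3 4.1] slope z/x 0.017 y/x -0.003
wrist rail 16967 x [-6.5 -0.6  5. ] y [-88.2  -7.3  86.2] z [165.4 167.3] fit [ 0.003 -0.675]
wrist green 2849 x [-6.8 -0.5  5.6] y [-11.3   0.5  12.2] z [165.9 167.7] fit [-0.001 -0.538]
wrist red 5 x [-7.  -6.9 -6.8] y [-74.3 -74.1 -73.3] z [162.2 162.9] fit [ -0.056 -11.079]
seat rel band x,y [-39.8  -0.3] seat z 186.4
```

The wrist sees the green band at (-0.6, +0.5) relative to my estimate. The seat needs +39 mm forward at this height.

Emit:
{"op": "step_arm", "data": {"series": [0.01,-0.0015,0,0,0,0.02,-0.003,0,0,0,0.03,-0.0045,0,0,0,0.0385,-0.006,0,0,0,0.0385,-0.006,0,0,0,0.0385,-0.006,0,0,0]}}

```text
clock: 12.52
position: [589.4, -61.7, 141.1]
eef_rot: [3.141, 0.001, -0.175]
contact_force: [0.2, -0.5, -1.7]
opening: 6.9
grip_force: 78.1
```

```bash
python3 - <<'E'
from h import *
railcheck()
E
```

```text
12.52 [589.4 -61.7 141.1] [ 3.141e+00  1.000e-03 -1.750e-01] [ 0.2 -0.5 -1.7] 6.943569792188378 78.14092755317688
crown 3994 rel x [22.4 62.2] y [-3.   4.7] z [52.1 53.3 54. ] slope z/x -0.088 y/x 0.002
plate 2231 rel x [56.8 97.3] y [-3.3  4.6] z [2.3 3.2 4. ] slope z/x 0.015 y/x -0.002
wrist rail 13763 x [-5.7  1.1  5.5] y [-88.2   7.1  86.2] z [165.3 167.2] fit [0.004 0.742]
wrist green 1209 x [-6.   1.1  5.8] y [-11.4  -5.   12.2] z [165.9 167.7] fit [0.005 0.733]
seat rel band x,y [-1.3  0.5] seat z 186.5
```

The hook straddles the rail: seat 1 mm off the axis, within ±6 mm of play, and centred on the band. Lowering about 20 mm.

Emit:
{"op": "step_arm", "data": {"series": [0.001,0,-0.005,0,0,0.001,0,-0.01,0,0,0.001,0,-0.014,0,0,0.001,0,-0.017,0,0,0.001,0,-0.019,0,0,0.001,0,-0.02,0,0,0.001,0,-0.02,0,0,0.001,0,-0.02,0,0]}}

```text
clock: 13.23
position: [590.1, -61.5, 121.5]
eef_rot: [3.142, -0.0, -0.174]
contact_force: [0.5, -0.2, -1.2]
opening: 6.7
grip_force: 78.2
```

Emit:
{"op": "step_arm", "data": {"series": [0,0,-0.001,0,0,0,0,-0.002,0,0,0,0,-0.002,0,0,0,0,-0.002,0,0]}}

```text
clock: 13.57
position: [590.6, -61.6, 120.4]
eef_rot: [-3.141, -0.002, -0.175]
contact_force: [-1.1, 1.0, 4.7]
opening: 6.5
grip_force: 79.1
```

The hook rests on the green band with about 5 N. Now I slide it towards red in gentle steps.

Emit:
{"op": "step_arm", "data": {"series": [-0.001,-0.005,0,0,0,-0.0025,-0.014,0,0,0,-0.0045,-0.025,0,0,0,-0.0065,-0.037,0,0,0,-0.0085,-0.049,0,0,0,-0.0105,-0.06,0,0,0,-0.012,-0.069,0,0,0,-0.012,-0.069,0,0,0]}}

```text
clock: 14.23
position: [578.6, -133.4, 120.4]
eef_rot: [3.14, -0.003, -0.177]
contact_force: [0.4, -1.7, 4.0]
opening: 6.9
grip_force: 79.1
```

```bash
python3 - <<'E'
from h import *
railcheck(c=(601.5,-242.3))
E
```

```text
14.23 [ 578.6 -133.4  120.4] [ 3.14e+00 -3.00e-03 -1.77e-01] [ 0.4 -1.7  4. ] 6.90555801259572 79.11795543321205
crown 5879 rel x [22.2 61.9] y [-11.  11.] z [43.3 53.2 54.3] slope z/x -0.055 y/x 0.007
plate 2221 rel x [56.4 97.4] y [-3.3  4.2] z [3.  3.9 4.7] slope z/x 0.022 y/x 0.0
wrist rail 9401 x [-5.7  1.4  5.3] y [ 7.9 50.6 89.2] z [165.3 167.2] fit [0.003 0.803]
wrist red 1721 x [-6.4  1.6  5.7] y [-6.   4.8 61.3] z [165.7 167.7] fit [0.051 0.705]
seat rel band x,y [  0.8 103.9] seat z 165.8
```

Still seated at z 165.8 with a light 4 N load. Continuing 75 mm.

Emit:
{"op": "step_arm", "data": {"series": [-0.001,-0.005,0,0,0,-0.0025,-0.014,0,0,0,-0.0045,-0.026,0,0,0,-0.0065,-0.038,0,0,0,-0.009,-0.05,0,0,0,-0.011,-0.062,0,0,0,-0.013,-0.074,0,0,0,-0.013,-0.074,0,0,0]}}

```text
clock: 14.95
position: [565.4, -208.0, 120.4]
eef_rot: [3.139, -0.003, -0.177]
contact_force: [0.8, -4.1, 5.2]
opening: 6.9
grip_force: 79.1
```

Emit:
{"op": "step_arm", "data": {"series": [0,0,0,0,0,0,0,0,0,0]}}

```text
clock: 15.12
position: [565.4, -207.4, 120.3]
eef_rot: [3.139, -0.003, -0.177]
contact_force: [0.1, -4.3, 5.7]
opening: 6.6
grip_force: 79.2
```

```bash
python3 - <<'E'
from h import *
railcheck(c=(601.5,-242.3))
E
```

```text
15.12 [ 565.4 -207.4  120.3] [ 3.139e+00 -3.000e-03 -1.770e-01] [ 0.1 -4.3  5.7] 6.571842037206297 79.20794890582329
crown 5846 rel x [22.3 61.9] y [-10.9  11. ] z [43.5 53.2 54.3] slope z/x -0.053 y/x 0.004
plate 2297 rel x [56.6 97.3] y [-4.   4.3] z [2.9 3.9 4.7] slope z/x 0.024 y/x 0.001
wrist rail 16384 x [-5.6  1.3  5.3] y [-79.5  11.3  88.4] z [165.3 167.1] fit [0.002 0.809]
wrist red 3069 x [-6.1  1.3  5.6] y [-11.7   0.2  11.9] z [165.8 167.6] fit [0.005 0.84 ]
seat rel band x,y [ 0.7 28.7] seat z 165.7
```

The red band's centre is 28.6 mm further on. Final slide.

Emit:
{"op": "step_arm", "data": {"series": [-0.001,-0.006,0,0,0,-0.002,-0.012,0,0,0,-0.003,-0.018,0,0,0,-0.004,-0.024,0,0,0,-0.005,-0.028,0,0,0,-0.005,-0.029,0,0,0,-0.005,-0.029,0,0,0,-0.005,-0.029,0,0,0]}}

```text
clock: 15.83
position: [561.4, -232.0, 120.3]
eef_rot: [-3.14, -0.002, -0.173]
contact_force: [0.1, 2.3, 7.0]
opening: 6.7
grip_force: 79.4
```

```bash
python3 - <<'E'
from h import *
railcheck(c=(601.5,-242.3))
E
```

```text
15.83 [ 561.4 -232.   120.3] [-3.14e+00 -2.00e-03 -1.73e-01] [0.1 2.3 7. ] 6.669883337710989 79.43236658815295
crown 6021 rel x [22.4 61.9] y [-11.1  11. ] z [43.7 53.2 54.2] slope z/x -0.051 y/x 0.013
plate 2242 rel x [56.5 97.3] y [-3.4  4.6] z [3.  3.8 4.7] slope z/x 0.007 y/x 0.001
wrist rail 18650 x [-5.7  1.3  5.2] y [-88.   -7.6  88.1] z [165.3 167.2] fit [0.002 0.812]
wrist red 1963 x [-5.7  1.5  5.6] y [-11.8  -4.4  11.8] z [165.8 167.7] fit [-0.005  0.926]
seat rel band x,y [1. 4.] seat z 165.7
```

Emit:
{"op": "step_arm", "data": {"series": [-0.0005,-0.002,0.0005,0,0,-0.001,-0.004,0.001,0,0,-0.001,-0.004,0.001,0,0,-0.001,-0.004,0.001,0,0]}}

```text
clock: 16.22
position: [559.5, -236.9, 120.5]
eef_rot: [-3.141, -0.001, -0.174]
contact_force: [2.0, 3.3, 4.6]
opening: 7.2
grip_force: 78.9
```

```bash
python3 - <<'E'
from h import *
railcheck(c=(601.5,-242.3))
E
```

```text
16.22 [ 559.5 -236.9  120.5] [-3.141e+00 -1.000e-03 -1.740e-01] [2.  3.3 4.6] 7.183148972800941 78.91840369440615
crown 6032 rel x [22.5 62. ] y [-11.   11.1] z [43.5 53.  54.1] slope z/x -0.068 y/x 0.012
plate 2261 rel x [56.6 97.4] y [-3.4  4.6] z [2.7 3.6 4.5] slope z/x 0.015 y/x -0.004
wrist rail 18923 x [-5.7  1.2  5.3] y [-88.   -7.7  88.1] z [165.3 167.2] fit [0.002 0.801]
wrist green 32 x [4.1 5.1 5.5] y [-81.2  68.5  73.4] z [159.3 160.3] fit [4.000e-03 4.897e+00]
wrist red 1949 x [-5.8  1.4  5.7] y [-11.7   4.4  11.8] z [165.8 167.7] fit [0.002 0.899]
seat rel band x,y [-0.  -1.2] seat z 165.9
```

The seat is on the red band, 1.2 mm off its centre and resting. I'm opening gently, then retreating upward.

Emit:
{"op": "step_arm", "data": {"series": [0,0,0,0,0.12,0,0,0,0,0.2,0,0,0,0,0.3,0,0,0,0,0.4,0,0,0,0,0.4,0,0,0,0,0.4], "squeeze": 30}}

```text
clock: 16.77
position: [558.6, -237.8, 120.0]
eef_rot: [3.141, 0.001, -0.175]
contact_force: [0.4, -0.0, 0.7]
opening: 34.4
grip_force: 0.0
```

Emit:
{"op": "step_arm", "data": {"series": [0,0,0.01,0,0.4,0,0,0.025,0,0.4,0,0,0.045,0,0.4,0,0,0.065,0,0.4,-0.01,0.002,0.085,0,0.4,-0.03,0.005,0.1,0,0.4,-0.05,0.009,0.11,0,0.4,-0.05,0.009,0.11,0,0.4]}}

```text
clock: 17.43
position: [507.5, -229.5, 234.3]
eef_rot: [3.141, -0.004, -0.176]
contact_force: [0.5, -1.1, -0.6]
opening: 34.3
grip_force: 0.0
```

Emit:
{"op": "step_arm", "data": {"series": [0,0,0,0,0.4,0,0,0,0,0.4,0,0,0,0,0.4,0,0,0,0,0.4,0,0,0,0,0.4,0,0,0,0,0.4,0,0,0,0,0.4,0,0,0,0,0.4]}}

```text
clock: 18.1
position: [509.1, -228.5, 230.1]
eef_rot: [3.142, 0.001, -0.174]
contact_force: [0.0, 0.6, -0.1]
opening: 33.8
grip_force: 0.0
```

```bash
python3 - <<'E'
from h import *
s,p,P=railcheck(c=(601.5,-242.3))
e=np.array([.985,-.174]);nn=np.array([.174,.985])
Q=P[...,:2]-np.array([601.5,-242.3]);x=Q@e;y=Q@nn;z=P[...,2]
m=(z>169)&(z<182)&(abs(x)<30)&(abs(y)<25)
if m.sum()>5: print("crown",m.sum(),np.round(np.percentile(x[m],[1,99]),1),np.round(np.percentile(y[m],[1,99]),1),np.round(np.median(z[m]),1),np.polyfit(x[m],z[m],1))
q=cap("side")[1]
cv2.imwrite("pics/c8.png",np.hstack([cv2.resize(q[90:260,230:430],(400,340)),cv2.resize(p[50:350,140:500],(400,340))]))
E
```

```text
18.1 [ 509.1 -228.5  230.1] [ 3.142e+00  1.000e-03 -1.740e-01] [ 0.   0.6 -0.1] 33.82403405715205 0.0
crown few
plate few
wrist rail 6258 x [-7.  -1.3  4.7] y [-88.2  -8.7  88.3] z [165.4 167.4] fit [ 0.003 -1.218]
wrist red 649 x [-7.3 -1.4  4.7] y [-11.5   3.9  11.7] z [166. 168.] fit [-0.004 -1.274]
seat rel band x,y [-51.1  -1.7] seat z 275.5
crown 1073 [-20.3  18.8] [-5.2  2. ] 174.2 [4.39804677e-02 1.74245683e+02]
```

View pics/c8.png

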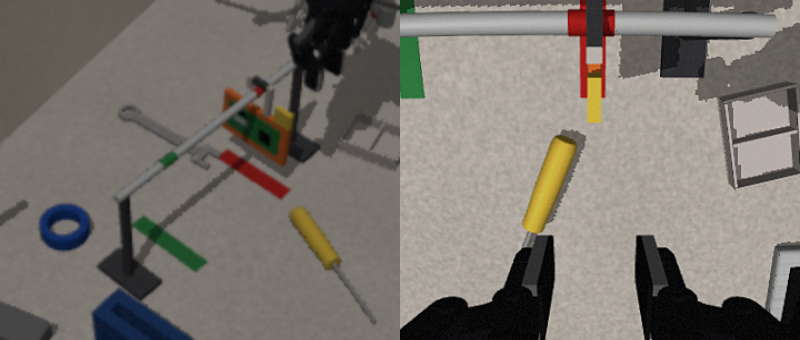

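The carrier hangs by itself on the red band, its crown at -5 to +2 mm of the ±12 mm band. The gripper is clear and the loose things are where they were. Handing in.

```bash
python3 -c "
from rig import order; print(order.finish_job())"
```

```text
the job is handed in; nothing more can be done
None
```

The job is handed in at about 18 s: the carrier went from the box to the stand, was taken again by its yellow tab, hooked on at green and slid along the rail to red. It hangs there by itself with its hook about 1.6 mm off the band's centre; the gripper is clear and the loose things in the last view looked undisturbed.

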